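Return three sample vials to their colour-coded stands

TASK

The three sample vials were put back in one another's stands. Park one of them for the time being in the spare blue stand and change them round, so that each vial ends standing upright in the stand of its own cap's colour, on its floor inside the collar, and the blue stand is empty again. Do not tip a vial over, and do not disturb the beaker, the jar or the roll of tape.

Things in the scene. Friction and masses are not known exactly. Their poses are not given: they have to be found in the camera images.
- vial_black_mid (a point): sample vial with a black cap: a clear glass cylinder 27 mm in diameter and 62 mm tall with the cap (the top 15 mm or so), holding some grey powder, about 35 g, standing upright in one of the stands. The point is its centre, 31 mm above its underside; z is its own axis, pointing to the cap
- vial_white_mid (a point): sample vial with a white cap: a clear glass cylinder 27 mm in diameter and 62 mm tall with the cap (the top 15 mm or so), holding some grey powder, about 35 g, standing upright in one of the stands. The point is its centre, 31 mm above its underside; z is its own axis, pointing to the cap
- vial_red_mid (a point): sample vial with a red cap: a clear glass cylinder 27 mm in diameter and 62 mm tall with the cap (the top 15 mm or so), holding some grey powder, about 35 g, standing upright in one of the stands. The point is its centre, 31 mm above its underside; z is its own axis, pointing to the cap
- stand_black: black sample stand, fixed to the worktop: a dark grey base plate 76 x 76 x 5 mm with a black square collar on it, 64 mm outside and 48 mm inside, its rim 13 mm above the worktop; the black floor inside, on which a vial stands, lies 5 mm above the worktop. Origin at the centre of the plate's underside, at worktop height; x and y run along the sides, z up. Home of the vial with the black cap
- stand_white: white sample stand, fixed to the worktop: a dark grey base plate 76 x 76 x 5 mm with a white square collar on it, 64 mm outside and 48 mm inside, its rim 13 mm above the worktop; the white floor inside, on which a vial stands, lies 5 mm above the worktop. Origin at the centre of the plate's underside, at worktop height; x and y run along the sides, z up. Home of the vial with the white cap
- stand_red: red sample stand, fixed to the worktop: a dark grey base plate 76 x 76 x 5 mm with a red square collar on it, 64 mm outside and 48 mm inside, its rim 13 mm above the worktop; the red floor inside, on which a vial stands, lies 5 mm above the worktop. Origin at the centre of the plate's underside, at worktop height; x and y run along the sides, z up. Home of the vial with the red cap
- stand_blue: blue sample stand, fixed to the worktop: a dark grey base plate 76 x 76 x 5 mm with a blue square collar on it, 64 mm outside and 48 mm inside, its rim 13 mm above the worktop; the blue floor inside, on which a vial stands, lies 5 mm above the worktop. Origin at the centre of the plate's underside, at worktop height; x and y run along the sides, z up. Spare stand, home of no vial, empty at the start
- beaker_mid (a point): empty glass beaker, 57 mm across and 79 mm tall, loose, a bystander to leave alone; the point is on its axis, 40 mm above its underside
- jar_mid (a point): glass jar with a black screw cap, 61 mm across and 100 mm tall, loose, a bystander to leave alone; the point is on its axis, 50 mm above its underside
- tape_mid (a point): roll of yellowish-brown tape lying flat, 82 mm across and 19 mm tall, loose, a bystander to leave alone; the point is on its axis, 9.5 mm above its underside
There are look-alikes about, which are no part of the job. Leave any green look-alike of the stand_blue alone.

How it is judged (in metres and radians):
On the way:
1. one of the vials stands released in the spare blue stand (((horizontal distance between vial_black_mid and stand_blue below 0.017 m and z of vial_black_mid in the frame of stand_blue between 0.032 and 0.0405 m and angle between vial_black_mid's own z axis and vertical below 0.15 rad and contact force between vial_black and the fingers below 0.05 N) or (horizontal distance between vial_white_mid and stand_blue below 0.017 m and z of vial_white_mid in the frame of stand_blue between 0.032 and 0.0405 m and angle between vial_white_mid's own z axis and vertical below 0.15 rad and contact force between vial_white and the fingers below 0.05 N) or (horizontal distance between vial_red_mid and stand_blue below 0.017 m and z of vial_red_mid in the frame of stand_blue between 0.032 and 0.0405 m and angle between vial_red_mid's own z axis and vertical below 0.15 rad and contact force between vial_red and the fingers below 0.05 N))), for 0.2 s.
At the end, for the whole second after the job is handed in: Each vial stands released and at rest, upright within 0.15 rad, on the floor of the stand of its cap's colour, its centre within 17 mm of the stand's centre seen from above; the blue stand is empty again (horizontal distance between vial_black_mid and stand_black below 0.017 m and z of vial_black_mid in the frame of stand_black between 0.032 and 0.0405 m and angle between each of vial_black_mid, vial_white_mid, vial_red_mid's own z axis and vertical below 0.15 rad and contact force between each of vial_black, vial_white, vial_red and the fingers below 0.05 N and linear speed of each of vial_black, vial_white, vial_red below 0.01 m/s and horizontal distance between vial_white_mid and stand_white below 0.017 m and z of vial_white_mid in the frame of stand_white between 0.032 and 0.0405 m and horizontal distance between vial_red_mid and stand_red below 0.017 m and z of vial_red_mid in the frame of stand_red between 0.032 and 0.0405 m); the robot touches nothing.
It fails at once if a vial is tipped by more than 45 degrees (angle between any of vial_black_mid, vial_white_mid, vial_red_mid's own z axis and vertical above 0.785 rad).
It fails at once if the beaker is moved by more than 20 mm (distance of beaker_mid from where it was at the start of the episode above 0.02 m).
It fails at once if the jar is moved by more than 20 mm (distance of jar_mid from where it was at the start of the episode above 0.02 m).
It fails at once if the roll of tape is moved by more than 20 mm (distance of tape_mid from where it was at the start of the episode above 0.02 m).
It also fails if it takes over 93 s, if anything falls off the work surface, if the arm or the gripper's body presses on something with over 40 N, if the wrist force passes 120 N, or if a joint passes its speed limit or range.

ROBOT

A 7-joint arm with a two-finger parallel gripper is mounted at the origin on a cart in front of the work surface, level with it; the furniture and walls round the work are solid. World frame = base frame: x ahead of the robot, y to its left, z up, the work surface at z = 0. Lengths are in m, angles in degrees, forces in N, time in s.
With the tool pointing down it reaches from about 0.425 to 0.875 m from the base axis. Payload 4.7 kg.
Tool frame: the origin (TCP) lies at the very end of the fingers, on their centre line; the grasp point (between the pads) lies 19 mm behind it; z points along the fingers, y is the direction in which the jaws open and shut (so a half turn about z gives the same grasp; the last joint's range is limited). The gripper opens to 87 mm and grips with 3 to 60 N. Pads are 19 mm wide; open, the fingers measure 117 mm over their backs; the gripper's body (75 mm by 190 mm) begins 51 mm behind the grasp point.
Start: joints at [-63.535, 18.392, -4.016, 83.108, 1.295, 78.541, -3.26], TCP at [0.281, 0.586, 0.223] pointing down, gripper open.
Joint ranges: [-163.93, 163.93], [-17.29, 119.83], [-79.2, 71.16], [3.27, 140.29], [-89.18, 269.18], [5.43, 117.66], [-154.24, 154.24]. Speed limits (degrees/s): [147.25, 147.25, 180, 180, 180, 180, 180].

INTERFACE

Orientations are given as [roll, pitch, yaw] about the fixed x, y, z axes, in that order (R = Rz(yaw) Ry(pitch) Rx(roll)).
In Python, from cell import * gives the robot as it stands.
- The arm moves only by the tool arm_command, never from a script. Its argument "targets" is a list that holds one entry, the list of rows, each a list of 7 numbers: the shift along the tool's x, y, z in m, then the turn, a rotation vector about the tool's x, y, z in degrees, then the gripper's target within -1 to 1 (shut at 1, half-way at 0, fully open at -1). In form: [[[tx, ty, tz, rx, ry, rz, claw], ...]]. A call has 1 to 10 rows; each row is the pose to reach, as a shift and turn from the pose commanded when the call began, along the tool's axes at that moment; what a row does not reach only later rows make up. A row lasts 1/10 s, in which the tool goes at most 50 mm and 8.59 degrees, less where a joint would pass 70% of its speed; a pose out of reach is approached as far as the arm can. A call with a gripper value outside its range is refused whole. The fingers move at their own pace and stop on an object; "newtons" is the grip in N (left out, the last holds). Time passes only in rows, so rows that repeat a pose let the fingers close. It gives the time, the measured TCP pose, the force and the opening at its end, in the units of the state.
- get_obs(): the state, without advancing time (a new reading comes with each control period).
- read_camera(name): name is "scene" or "top" or "wrist"; returns a dict with "img" (400x640x3 uint8, red, green, blue), "z_map" (400x640 float32, m along the optical axis (not along the pixel's ray), 0 where there is no reading), "K" (3x3 intrinsics, pixels), "origin" and "attitude" of the camera in the world. Camera axes: x right, y down, z forward; pixel columns grow to the right and rows downward; lengths in m; the calibration is good to about 2 mm. A picture is of the moment at which its call begins.
- sign_off(): hands the job in, once; it reports no verdict.
Trained networks look in the newest picture that a camera, given by its name, has taken for a name from the list of things; names that differ only in an ending like _2 or _b are one class to them, and where a whole thing is asked for, a point or a joint stands for the part that bears it (a point fixed in the world has none). Each returns a list of dicts, best first, with "conf" (0 to 1); they miss things now and then, are a little off and sometimes report something else, mostly with a low value. They report only what shows in the picture. A call takes as long as a camera call. They do not tell look-alikes from the thing itself.
- search_frame(thing, camera): "position" ([column, row] in pixels, amid what is visible of it).
The state is a dict: "time_s": time; "qpos": joint angles; "joint_velocities": joint speeds; "effort": joint torques, N m; "tool_pos": TCP position; "tool_rot": TCP orientation; "force": force on the tool from outside, world axes, zero at the start; "wrist_torque": the same for the moment, N m; "grip_width": finger opening in m.
Only numpy, scipy, OpenCV 4.12 (cv2) and the standard library are available. Lean on these libraries where they do the work, as an engineer would, in place of code of your own. Each camera call takes 0.05 s, during which the arm holds its last target.

## Working session

There is one attempt and no reset: what is moved stays moved. The work goes in short steps, Python scripts to look and compute and a tool call to move; the robot and the scene stay as the last step left them, time stands still between calls to the robot, and variables do not carry over. Pictures are saved under pics/ and viewed, and the job is handed in when it is done.

Besides the shell and the picture viewer there is one more tool, called by a JSON object that holds its "method" and its "body". arm_command: Moves the arm, as the interface text tells. Its arguments: {"type":"object","properties":{"targets":{"type":"array","items":{"type":"array","items":{"type":"array","items":{"type":"number"}}}},"newtons":{"type":"number"}},"required":["targets"]}

```bash
mkdir -p pics; ls
python3 - <<'E'
from cell import *
import cv2
print(get_obs())
for n in ["scene","top","wrist"]:
    c=read_camera(n); cv2.imwrite(f"pics/{n}0.png",c["img"][:,:,::-1]); print(n,c["K"],c["origin"],c["attitude"])
E
```

```text
pics
{'time_s': 0.0, 'qpos': array([-63.53523344,  18.44293537,  -4.01555263,  83.17432029,
         1.29516001,  78.54006281,  -3.26109509]), 'joint_velocities': array([ 0.01186501, -0.03882194, -0.06925618,  0.05486181, -0.07999046,
        0.008909  , -0.02163617]), 'effort': array([ 8.31071811e-04, -4.91294646e+01, -4.03444497e-01, -3.12522268e+01,
       -6.39612903e-02,  4.38763504e-02,  1.89925127e-04]), 'tool_pos': array([0.28124728, 0.58539658, 0.22142268]), 'tool_rot': array([-1.79887933e+02,  5.78884040e-03,  1.54343933e+02]), 'force': array([-0.39509734, -0.13233873,  0.1662674 ]), 'wrist_torque': array([0.03912578, 0.03147725, 0.04988078]), 'grip_width': 0.08711510032420604}
scene [[398.59353265   0.         319.63773288]
 [  0.         398.59353265 197.93344888]
 [  0.           0.           1.        ]] [-0.04072921 -0.56883358  0.53410433] [-118.57268682    0.61086453  -49.33298123]
top [[410.33068531   0.         313.24329981]
 [  0.         410.33068531 194.40271864]
 [  0.           0.           1.        ]] [ 0.51636932 -0.02113153  1.24565595] [-176.55874289   -1.37103416  -89.42756045]
wrist [[326.95433687   0.         320.62902015]
 [  0.         326.95433687 200.38217929]
 [  0.           0.           1.        ]] [0.22077739 0.61545531 0.38395624] [1.65696497e+02 1.29986971e-01 6.43545786e+01]
```

View pics/top0.png

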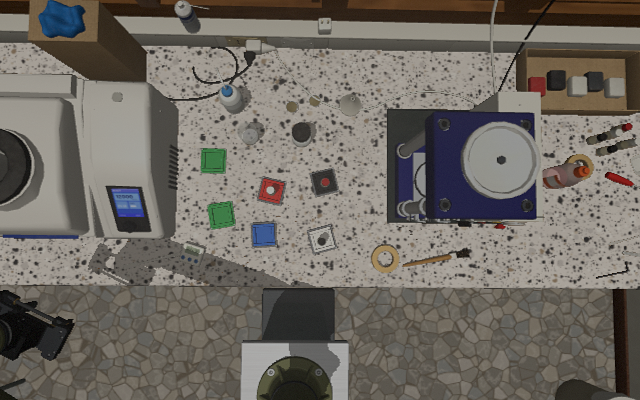

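View pics/scene0.png

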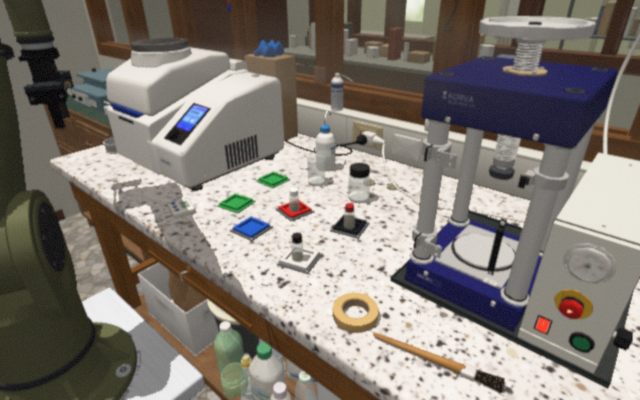

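View pics/wrist0.png

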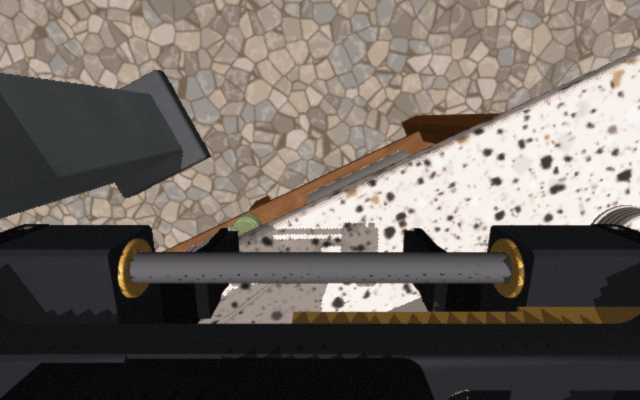

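The white vial is in the red stand (271,190), the red one in the black stand (324,182) and the black one in the white stand (321,239). The blue stand is at (264,235). The two green stands are look-alikes. I'll measure the positions next.

```bash
cat > h.py <<'E'
from cell import *
import numpy as np, cv2
from scipy.spatial.transform import Rotation as R
def cloud(c):
    K=c["K"];z=c["z_map"];v,u=np.mgrid[:z.shape[0],:z.shape[1]]
    p=np.stack([(u-K[0,2])/K[0,0]*z,(v-K[1,2])/K[1,1]*z,z],-1)
    return p@R.from_euler('xyz',c["attitude"],degrees=True).as_matrix().T+np.array(c["origin"])
E
python3 - <<'E'
from h import *
cs={n:read_camera(n) for n in("top","scene")}
P={n:cloud(c) for n,c in cs.items()}
for n in ["stand_red","stand_black","stand_white","stand_blue","vial_white_mid","vial_red_mid","vial_black_mid","beaker_mid","jar_mid","tape_mid"]:
    for cam in cs:
        for d in search_frame(n,cam)[:4]:
            u,v=map(int,np.round(d["position"])); print(n,cam,round(d["conf"],2),(u,v),P[cam][v,u].round(3))
# objects above table
p=P["top"]; 
print("table z",np.median(p[200:280,330:380,2]))
m=((p[...,2]>.045)&(p[...,2]<.085)&(p[...,0]>.3)&(p[...,0]<.75)&(abs(p[...,1])<.3)).astype(np.uint8)
n,l,s,ce=cv2.connectedComponentsWithStats(m)
for i in range(1,n):
    if s[i,4]>15: q=p[l==i]; print(s[i],q.min(0).round(3),q.max(0).round(3),q.mean(0).round(3))
img=cs["top"]["img"]; cv2.imwrite("pics/topz.png",cv2.resize(img[90:290,180:420,::-1],None,fx=3,fy=3,interpolation=cv2.INTER_NEAREST))
E
```

```text
stand_red top 0.83 (273, 192) [0.593 0.067 0.07 ]
stand_red scene 0.72 (296, 213) [0.581 0.052 0.014]
stand_red scene 0.44 (297, 244) [ 0.447 -0.08   0.05 ]
stand_black top 0.9 (318, 177) [ 0.645 -0.064  0.003]
stand_black scene 0.7 (352, 227) [ 0.622 -0.095  0.012]
stand_white top 0.63 (323, 238) [ 0.463 -0.078  0.067]
stand_white scene 0.6 (303, 260) [ 0.455 -0.088  0.007]
stand_blue top 0.94 (221, 213) [0.532 0.227 0.006]
stand_blue top 0.73 (266, 236) [0.465 0.091 0.005]
stand_blue top 0.61 (212, 163) [0.683 0.257 0.005]
stand_blue scene 0.83 (249, 228) [0.465 0.101 0.005]
stand_blue scene 0.61 (272, 180) [0.682 0.248 0.009]
stand_blue scene 0.58 (236, 200) [0.535 0.238 0.006]
vial_white_mid top 0.38 (271, 190) [0.599 0.073 0.063]
vial_white_mid scene 0.68 (293, 212) [0.588 0.07  0.007]
vial_white_mid scene 0.61 (296, 200) [0.595 0.064 0.041]
vial_black_mid top 0.56 (322, 245) [ 0.443 -0.075  0.064]
vial_black_mid scene 0.53 (299, 246) [ 0.448 -0.085  0.046]
vial_black_mid scene 0.17 (359, 184) [ 0.742 -0.027  0.06 ]
beaker_mid top 0.93 (247, 136) [0.767 0.154 0.004]
beaker_mid s
[... 262 characters left out ...]
0.81 (390, 256) [ 0.408 -0.284  0.002]
tape_mid scene 0.76 (353, 318) [ 0.378 -0.278  0.021]
tape_mid scene 0.18 (318, 168) [0.753 0.126 0.059]
table z -0.00043915340382771895
[239 137  16   6  38] [0.738 0.123 0.045] [0.75  0.166 0.084] [0.743 0.142 0.064]
[292 139  19   7  65] [ 0.734 -0.038  0.046] [0.75  0.015 0.084] [ 0.74  -0.013  0.065]
[396 143   6  75 278] [ 0.525 -0.3    0.046] [ 0.741 -0.29   0.085] [ 0.633 -0.296  0.065]
[321 178   9   9  63] [ 0.614 -0.095  0.045] [ 0.637 -0.071  0.071] [ 0.624 -0.083  0.062]
[266 186  10   9  65] [0.588 0.063 0.045] [0.612 0.089 0.071] [0.599 0.075 0.061]
[318 237   9   9  65] [ 0.442 -0.088  0.045] [ 0.465 -0.064  0.07 ] [ 0.454 -0.074  0.062]
```

View pics/topz.png

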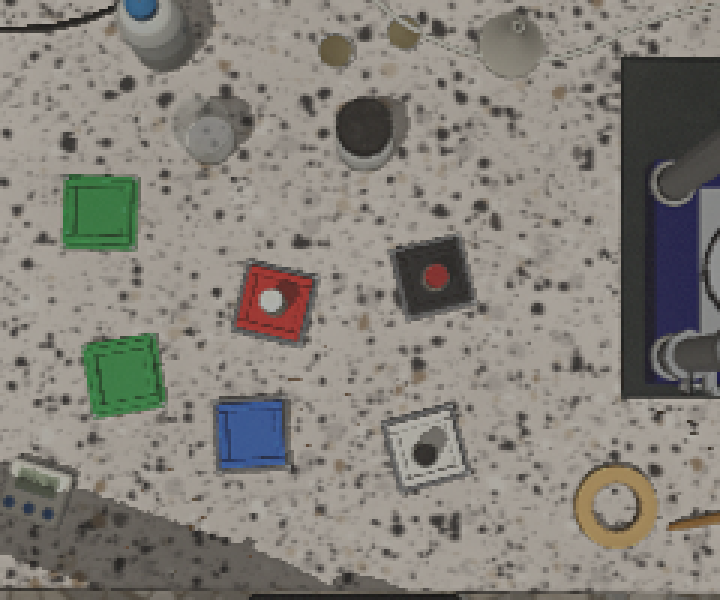

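```bash
cat >> h.py <<'E'
def toplane(c,uv,z):
    K=c["K"];uv=np.atleast_2d(uv)
    d=np.stack([(uv[:,0]-K[0,2])/K[0,0],(uv[:,1]-K[1,2])/K[1,1],np.ones(len(uv))],-1)@R.from_euler('xyz',c["attitude"],degrees=True).as_matrix().T
    o=np.array(c["origin"]); return o+d*((z-o[2])/d[:,2:])
E
python3 - <<'E'
from h import *
c=read_camera("top");p=cloud(c);img=c["img"].astype(int)
r,g,b=img[...,0],img[...,1],img[...,2]
z=cv2.medianBlur(p[...,2].astype(np.float32),3)
for n,(u,v) in dict(red=(271,190),blue=(264,235),black=(324,182),white=(322,239)).items():
    for nm,mm,pl in (("depth",z>.0025,.005),("rim",z>.0085,.013),("color",dict(red=(r>g*1.6),blue=(b>r*1.35),black=(r+g+b<240),white=(r+g+b<330))[n],.009)):
        m=np.zeros(z.shape,np.uint8);m[v-20:v+21,u-20:u+21]=mm[v-20:v+21,u-20:u+21]
        k,l,s,_=cv2.connectedComponentsWithStats(m); i=1+np.argmax(s[1:,4])
        ys,xs=np.nonzero(l==i)
        q=toplane(c,np.stack([xs,ys],-1).astype(float),pl)[:,:2]
        (cx,cy),wh,a=cv2.minAreaRect(q.astype(np.float32))
        print(n,nm,len(xs),"rect",np.round([cx,cy,*wh,a],3),"mean",q.mean(0).round(4))
# vial caps at z .067 by colour
for n,(u,v),t in (("white",(270,190),r+g+b>520),("redcap",(325,182),(r>g*2)),("blackcap",(322,241),r+g+b<190)):
    m=np.zeros(z.shape,np.uint8);m[v-6:v+7,u-6:u+7]=(t&(p[...,2]>.045))[v-6:v+7,u-6:u+7]
    ys,xs=np.nonzero(m);q=toplane(c,np.stack([xs,ys],-1).astype(float),.065)
    print(n,len(xs),q.mean(0).round(4),q.min(0).round(3),q.max(0).round(3))
E
```

```text
red depth 594 rect [6.010e-01 7.700e-02 7.900e-02 7.600e-02 7.657e+01] mean [0.6016 0.0759]
red rim 202 rect [6.0100e-01 7.7000e-02 6.5000e-02 6.4000e-02 7.6572e+01] mean [0.6014 0.0773]
red color 380 rect [6.010e-01 7.700e-02 6.400e-02 6.400e-02 7.703e+01] mean [0.6012 0.0772]
blue depth 612 rect [0.469 0.098 0.078 0.077 3.835] mean [0.4684 0.0977]
blue rim 203 rect [0.469 0.099 0.063 0.066 0.901] mean [0.4704 0.0978]
blue color 469 rect [0.47  0.099 0.065 0.065 4.136] mean [0.4696 0.0989]
black depth 601 rect [ 0.629 -0.083  0.076  0.079 11.867] mean [ 0.6291 -0.0824]
black rim 203 rect [ 0.63  -0.083  0.068  0.065 15.633] mean [ 0.63   -0.0833]
black color 468 rect [ 0.632 -0.082  0.07   0.066 14.573] mean [ 0.6301 -0.0828]
white depth 591 rect [ 0.457 -0.077  0.077  0.075 13.905] mean [ 0.456  -0.0769]
white rim 211 rect [ 0.457 -0.077  0.068  0.064 14.534] mean [ 0.4572 -0.0782]
white color 189 rect [ 0.456 -0.076  0.079  0.085 15.751] mean [ 0.4602 -0.0761]
white 12 [0.5987 0.0776 0.065 ] [0.59  0.07  0.065] [0.608 0.085 0.065]
redcap 42 [ 0.6249 -0.0823  0.065 ] [ 0.615 -0.091  0.065] [ 0.636 -0.074  0.065]
blackcap 42 [ 0.4544 -0.0728  0.065 ] [ 0.446 -0.081  0.065] [ 0.463 -0.064  0.065]
```

```bash
cat >> h.py <<'E'
def go(x,y,z,yaw=180):
    o=get_obs();R0=R.from_euler('xyz',o["tool_rot"],degrees=True);R1=R.from_euler('xyz',[180,0,yaw],degrees=True)
    s=R0.inv().apply(np.array([x,y,z])-o["tool_pos"]);t=(R0.inv()*R1).as_rotvec(degrees=True)
    print(round(o["time_s"],2),"at",o["tool_pos"].round(4),o["tool_rot"].round(2),"w",round(o["grip_width"],4),"shift",s.round(4),"dist",np.linalg.norm(s).round(3),"turn",t.round(2))
E
python3 - <<'E'
from h import *
p=cloud(read_camera("top"))
m=(p[...,2]>.1)&(p[...,1]>.3)&(p[...,0]>.3)
q=p[m]; print(q.min(0),q.max(0))
for a in np.arange(.3,.8,.1): 
    s=q[(q[:,1]>a)&(q[:,1]<a+.1)]
    if len(s): print(a,s[:,0].min(),s[:,1].min(),s[:,2].max())
go(.34,.36,.22,154); go(.47,.1,.2);
E
```

```text
[0.30000061 0.30000197 0.10000586] [1.08101169 0.81662879 0.43864554]
0.3 0.46090057751627633 0.3000019749385946 0.2776027931244638
0.4 0.46046764679916397 0.4000044504500734 0.3565689330093639
0.5 0.30000060811252605 0.5000168561917662 0.4386455425132848
0.6000000000000001 0.3000271474615256 0.6000087252301605 0.38243993408407573
0.7000000000000002 0.4646131274505884 0.7001856346154214 0.24021391299001582
1.35 at [0.2814 0.5859 0.2226] [180.     0.   154.35] w 0.0871 shift [-0.1506 -0.1783  0.0026] dist 0.233 turn [0.   0.   0.35]
1.35 at [0.2814 0.5859 0.2226] [180.     0.   154.35] w 0.0871 shift [-0.3804 -0.3564  0.0226] dist 0.522 turn [  0.     0.   -25.65]
```

{"method": "arm_command", "body": {"targets": [[[-0.03,-0.045,0,0,0,0,-1],[-0.06,-0.08,0,0,0,0,-1],[-0.09,-0.115,0,0,0,0,-1],[-0.115,-0.15,0,0,0,0,-1],[-0.135,-0.185,0,0,0,0,-1],[-0.135,-0.185,0,0,0,0,-1]]]}}

```text
time_s: 1.95
tool_pos: [0.325, 0.3553, 0.223]
tool_rot: [-179.9, 0.1, 153.9]
force: [-0.2, -0.4, -1.1]
grip_width: 0.087
```

```bash
python3 -c "
from h import *
go(.45,.1,.2);go(.6,.076,.2)"
```

```text
1.95 at [0.325  0.3553 0.223 ] [-1.7995e+02  8.0000e-02  1.5392e+02] w 0.087 shift [-0.2245 -0.1743  0.0234] dist 0.285 turn [ -0.07   0.07 -26.08]
1.95 at [0.325  0.3553 0.223 ] [-1.7995e+02  8.0000e-02  1.5392e+02] w 0.087 shift [-0.3698 -0.1299  0.0236] dist 0.393 turn [ -0.07   0.07 -26.08]
```

{"method": "arm_command", "body": {"targets": [[[-0.037,-0.029,0,0,0,0,-1],[-0.075,-0.058,0,0,0,-4,-1],[-0.112,-0.087,0,0,0,-9,-1],[-0.15,-0.116,0,0,0,-14,-1],[-0.187,-0.145,0.01,0,0,-19,-1],[-0.225,-0.174,0.02,0,0,-24,-1],[-0.273,-0.16,0.023,0,0,-26,-1],[-0.32,-0.145,0.023,0,0,-26,-1],[-0.369,-0.13,0.023,0,0,-26,-1],[-0.369,-0.13,0.023,0,0,-26,-1]]]}}

```text
time_s: 2.95
tool_pos: [0.6037, 0.0824, 0.1963]
tool_rot: [-179.7, -0.0, -179.8]
force: [-0.7, -0.3, 0.1]
grip_width: 0.0869
```

```bash
python3 -c "
from h import *
go(.6,.076,.03)
c=read_camera('wrist');cv2.imwrite('pics/w1.png',c['img'][:,:,::-1])"
```

```text
2.95 at [0.6037 0.0824 0.1963] [-1.7969e+02 -4.0000e-02 -1.7978e+02] w 0.0869 shift [ 0.0037 -0.0055  0.1664] dist 0.167 turn [-0.31 -0.04  0.22]
```

View pics/w1.png

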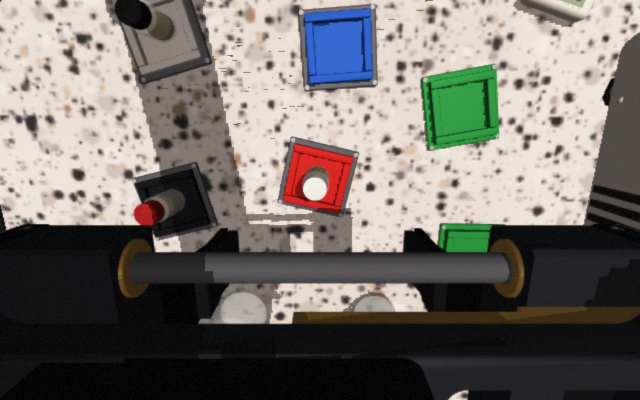

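The wrist view shows the white cap at (314,188) in the red stand, roughly centred between the open fingers. I'll cross-check its position from this camera.

```bash
python3 -c "
from h import *
c=read_camera('wrist');p=cloud(c)
print(toplane(c,[[314,186]],.067),p[186,314]);print(toplane(c,[[318,176],[338,48]],.009))
go(.6,.076,.03)"
```

```text
[[0.5946865  0.07712895 0.067     ]] [0.59453874 0.07714634 0.06771782]
[[0.59552793 0.08006969 0.009     ]
 [0.46720765 0.09951425 0.009     ]]
3.05 at [0.5998 0.0838 0.1981] [-1.7989e+02 -1.3000e-01 -1.7969e+02] w 0.087 shift [-0.0006 -0.0075  0.1681] dist 0.168 turn [-0.11 -0.13  0.31]
```

{"method": "arm_command", "body": {"targets": [[[-0.001,-0.0075,0.04,0,0,0,-1],[-0.001,-0.0075,0.08,0,0,0,-1],[-0.001,-0.0075,0.11,0,0,0,-1],[-0.001,-0.0075,0.13,0,0,0,-1],[-0.001,-0.0075,0.13,0,0,0,-1],[-0.001,-0.0075,0.13,0,0,0,-1],[-0.001,-0.0075,0.13,0,0,0,-1]]]}}

```text
time_s: 3.75
tool_pos: [0.6015, 0.077, 0.0719]
tool_rot: [179.9, 0.2, -179.6]
force: [-0.3, 0.1, -0.2]
grip_width: 0.0873
```

```bash
python3 -c "
from h import *
go(.598,.0765,.024)
c=read_camera('scene');cv2.imwrite('pics/s1.png',cv2.resize(c['img'][130:330,180:420,::-1],None,fx=3,fy=3))
go(.598,.0765,.024)"
```

```text
3.75 at [0.6015 0.077  0.0719] [ 179.92    0.2  -179.62] w 0.0873 shift [ 0.0037 -0.0005  0.0479] dist 0.048 turn [0.09 0.2  0.38]
3.8 at [0.6016 0.0768 0.0718] [ 179.92    0.2  -179.63] w 0.0871 shift [ 0.0038 -0.0004  0.0478] dist 0.048 turn [0.08 0.2  0.37]
```

View pics/s1.png

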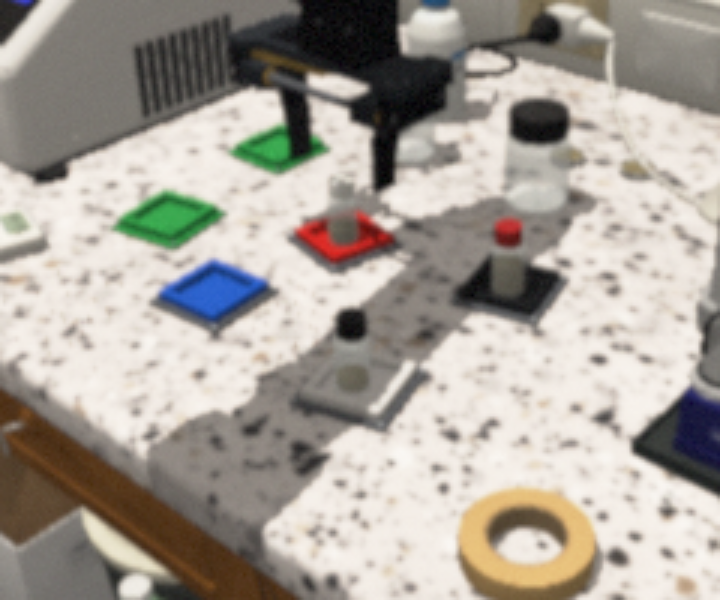

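The scene view shows the fingers straddling the white vial with clearance, and the beaker and jar well behind. I'll descend and grip.

{"method": "arm_command", "body": {"targets": [[[0.003,0,0.025,0,0,0,-1],[0.003,0,0.048,0,0,0,-1],[0.003,0,0.048,0,0,0,-1],[0.003,0,0.048,0,0,0,-1],[0.003,0,0.048,0,0,0,0.0],[0.003,0,0.048,0,0,0,0.2],[0.003,0,0.048,0,0,0,0.5],[0.003,0,0.048,0,0,0,1],[0.003,0,0.048,0,0,0,1],[0.003,0,0.048,0,0,0,1]]], "newtons": 12}}

```text
time_s: 4.8
tool_pos: [0.5974, 0.0763, 0.0216]
tool_rot: [180.0, 0.0, -179.7]
force: [0.7, 0.3, -0.9]
grip_width: 0.0472
```

{"method": "arm_command", "body": {"targets": [[[0,0,0,0,0,0,1],[0,0,0,0,0,0,1],[0,0,0,0,0,0,1]]]}}

```text
time_s: 5.1
tool_pos: [0.5975, 0.0763, 0.0216]
tool_rot: [180.0, 0.0, -179.7]
force: [-0.0, 0.2, -0.0]
grip_width: 0.0263
```

```bash
python3 -c "
from h import *
go(.598,.0765,.1);go(.469,.0985,.09)"
```

```text
5.1 at [0.5975 0.0763 0.0216] [ 180.      0.   -179.65] w 0.0263 shift [-0.0005  0.0002 -0.0784] dist 0.078 turn [0.   0.   0.35]
5.1 at [0.5975 0.0763 0.0216] [ 180.      0.   -179.65] w 0.0263 shift [ 0.1283  0.023  -0.0684] dist 0.147 turn [0.   0.   0.35]
```

{"method": "arm_command", "body": {"targets": [[[0,0,-0.01,0,0,0,1],[0,0,-0.03,0,0,0,1],[0,0,-0.05,0,0,0,1],[0.02,0.004,-0.06,0,0,0,1],[0.05,0.009,-0.06,0,0,0,1],[0.08,0.014,-0.06,0,0,0,1],[0.11,0.019,-0.06,0,0,0,1],[0.1283,0.022,-0.06,0,0,0,1],[0.1283,0.022,-0.06,0,0,0,1],[0.1283,0.022,-0.06,0,0,0,1]]]}}

```text
time_s: 6.1
tool_pos: [0.4699, 0.0976, 0.0825]
tool_rot: [179.9, 0.1, -179.6]
force: [0.3, -0.6, 0.6]
grip_width: 0.0262
```

```bash
python3 -c "
from h import *
c=read_camera('wrist');cv2.imwrite('pics/w2.png',c['img'][:,:,::-1])
c=read_camera('scene');cv2.imwrite('pics/s2.png',cv2.resize(c['img'][130:330,180:420,::-1],None,fx=3,fy=3))
go(.469,.0985,.0225)"
```

```text
6.2 at [0.4704 0.0973 0.0822] [ 1.7999e+02  1.0000e-01 -1.7969e+02] w 0.0261 shift [0.0015 0.0012 0.0597] dist 0.06 turn [0.01 0.1  0.31]
```

View pics/s2.png

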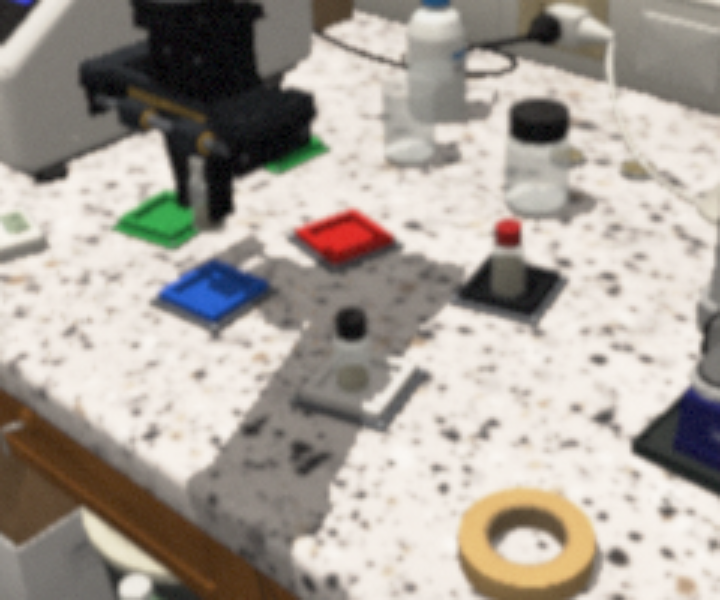

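The vial is held upright above the blue stand and the red stand is empty. I'll lower it and release.

{"method": "arm_command", "body": {"targets": [[[0.001,0.001,0.02,0,0,0,1],[0.001,0.001,0.04,0,0,0,1],[0.001,0.001,0.052,0,0,0,1],[0.001,0.001,0.058,0,0,0,1],[0.001,0.001,0.0605,0,0,0,1],[0.001,0.001,0.0605,0,0,0,1],[0.001,0.001,0.0605,0,0,0,1]]]}}

```text
time_s: 6.9
tool_pos: [0.4688, 0.0986, 0.0216]
tool_rot: [180.0, 0.1, -179.7]
force: [0.0, 0.1, -1.0]
grip_width: 0.0268
```

{"method": "arm_command", "body": {"targets": [[[0,0,0,0,0,0,0.2],[0,0,0,0,0,0,0],[0,0,0,0,0,0,-0.5],[0,0,0,0,0,0,-1],[0,0,0,0,0,0,-1],[0,0,-0.03,0,0,0,-1],[0,0,-0.07,0,0,0,-1],[0,0,-0.11,0,0,0,-1],[0,0,-0.13,0,0,0,-1],[0,0,-0.13,0,0,0,-1]]]}}

```text
time_s: 7.9
tool_pos: [0.4703, 0.0992, 0.1545]
tool_rot: [179.8, 0.4, -179.7]
force: [0.6, -0.7, -0.5]
grip_width: 0.0863
```

```bash
cat >> h.py <<'E'
def caps(tag):
    c=read_camera("top");p=cloud(c)
    img=c["img"];cv2.imwrite(f"pics/t{tag}.png",cv2.resize(img[90:290,180:420,::-1],None,fx=3,fy=3,interpolation=cv2.INTER_NEAREST))
    c=read_camera('scene');cv2.imwrite(f'pics/s{tag}.png',cv2.resize(c['img'][130:330,180:420,::-1],None,fx=3,fy=3))
    m=((p[...,2]>.045)&(p[...,2]<.075)&(p[...,0]>.4)&(p[...,0]<.67)&(abs(p[...,1])<.2)).astype(np.uint8)
    n,l,s,ce=cv2.connectedComponentsWithStats(m)
    for i in range(1,n):
        if s[i,4]>15: q=p[l==i]; print(s[i],((q.min(0)+q.max(0))/2).round(4),q.mean(0).round(3),q.max(0).round(3))
E
python3 -c "
from h import *
caps(3)
go(.625,-.082,.15)"
```

```text
[321 178   9   9  67] [ 0.6255 -0.0832  0.0576] [ 0.624 -0.083  0.061] [ 0.637 -0.071  0.07 ]
[317 237  10   9  67] [ 0.4532 -0.0745  0.0579] [ 0.453 -0.074  0.061] [ 0.465 -0.061  0.071]
8.0 at [0.4679 0.0985 0.1509] [ 1.7998e+02  1.0000e-02 -1.7965e+02] w 0.0866 shift [-0.156  -0.1815  0.0009] dist 0.239 turn [0.02 0.01 0.35]
```

View pics/s3.png

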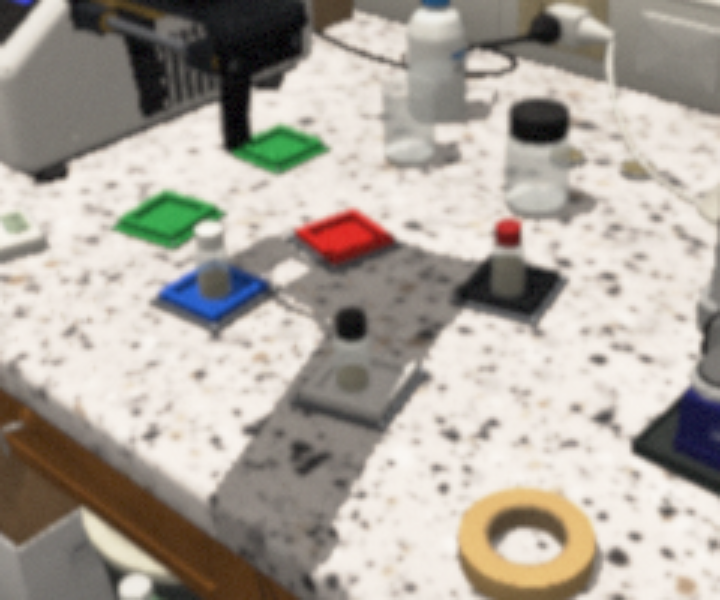

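View pics/t3.png

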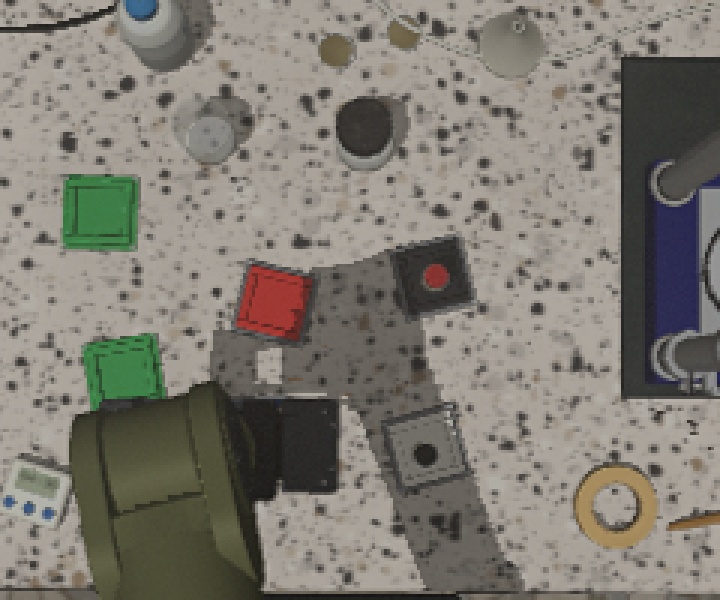

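The white vial stands upright in the blue stand; the top view is blocked there by the arm. Next is the red vial at (0.625,-0.083).

{"method": "arm_command", "body": {"targets": [[[-0.026,-0.03,0,0,0,0,-1],[-0.052,-0.06,0,0,0,0,-1],[-0.078,-0.09,0,0,0,0,-1],[-0.104,-0.12,0,0,0,0,-1],[-0.13,-0.151,0,0,0,0,-1],[-0.156,-0.181,0,0,0,0,-1],[-0.156,-0.181,0.03,0,0,0,-1],[-0.156,-0.181,0.06,0,0,0,-1],[-0.156,-0.181,0.07,0,0,0,-1],[-0.156,-0.181,0.07,0,0,0,-1]]]}}

```text
time_s: 9.0
tool_pos: [0.6228, -0.0813, 0.0779]
tool_rot: [-180.0, -0.3, -179.7]
force: [-0.4, 0.3, 0.2]
grip_width: 0.0871
```

```bash
python3 -c "
from h import *
c=read_camera('wrist');cv2.imwrite('pics/w4.png',c['img'][:,:,::-1])
c=read_camera('scene');cv2.imwrite('pics/s4.png',cv2.resize(c['img'][130:330,180:420,::-1],None,fx=3,fy=3))
go(.625,-.083,.022)"
```

```text
9.1 at [ 0.6253 -0.0815  0.0814] [-1.7999e+02  1.0000e-02 -1.7964e+02] w 0.087 shift [ 0.0003 -0.0015  0.0594] dist 0.059 turn [-0.01  0.01  0.36]
```

View pics/s4.png

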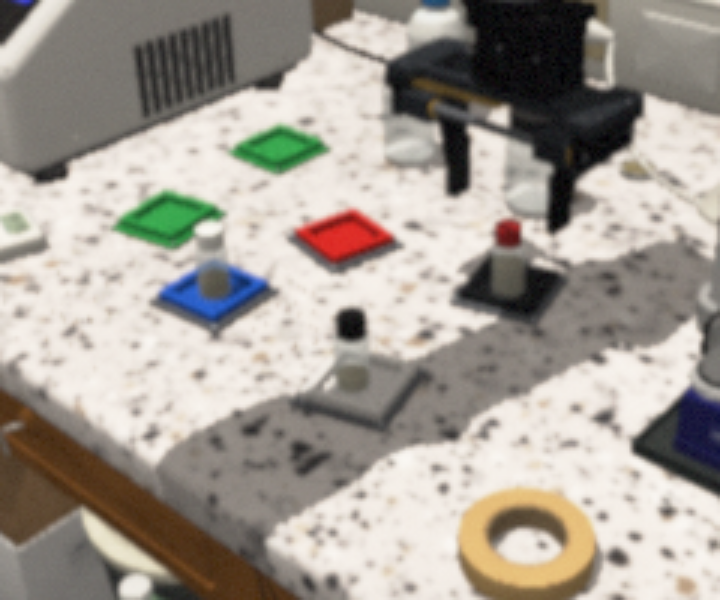

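The open gripper is above the red vial, with space between it and the jar. I'll descend and grip.

{"method": "arm_command", "body": {"targets": [[[0,-0.001,0.03,0,0,0,-1],[0,-0.001,0.05,0,0,0,-1],[0,-0.001,0.0595,0,0,0,-1],[0,-0.001,0.0595,0,0,0,-1],[0,-0.001,0.0595,0,0,0,0],[0,-0.001,0.0595,0,0,0,0.2],[0,-0.001,0.0595,0,0,0,0.5],[0,-0.001,0.0595,0,0,0,1],[0,-0.001,0.0595,0,0,0,1],[0,-0.001,0.0595,0,0,0,1]]]}}

```text
time_s: 10.1
tool_pos: [0.6252, -0.0826, 0.0217]
tool_rot: [180.0, 0.0, -179.7]
force: [0.3, -0.4, -0.8]
grip_width: 0.047
```

{"method": "arm_command", "body": {"targets": [[[0,0,0,0,0,0,1],[0,0,0,0,0,0,1],[0,0,0,0,0,0,1]]]}}

```text
time_s: 10.4
tool_pos: [0.6251, -0.0826, 0.0215]
tool_rot: [-180.0, -0.0, -179.7]
force: [0.7, 0.6, -0.9]
grip_width: 0.0262
```

```bash
python3 -c "
from h import *
go(.6,.077,.082)"
```

```text
10.4 at [ 0.6251 -0.0826  0.0215] [-180.     -0.   -179.66] w 0.0262 shift [ 0.0241  0.1598 -0.0605] dist 0.173 turn [-0.   -0.    0.34]
```

{"method": "arm_command", "body": {"targets": [[[0,0,-0.01,0,0,0,1],[0,0,-0.03,0,0,0,1],[0,0,-0.05,0,0,0,1],[0.002,0.015,-0.06,0,0,0,1],[0.008,0.05,-0.06,0,0,0,1],[0.014,0.09,-0.06,0,0,0,1],[0.02,0.13,-0.06,0,0,0,1],[0.024,0.16,-0.06,0,0,0,1],[0.024,0.16,-0.06,0,0,0,1],[0.024,0.16,-0.06,0,0,0,1]]]}}

```text
time_s: 11.4
tool_pos: [0.6003, 0.0779, 0.0822]
tool_rot: [-180.0, 0.0, -179.5]
force: [0.4, -0.9, -0.5]
grip_width: 0.0266
```

```bash
python3 -c "
from h import *
c=read_camera('scene');cv2.imwrite('pics/s5.png',cv2.resize(c['img'][130:330,180:420,::-1],None,fx=3,fy=3))
go(.6,.077,.0215)"
```

```text
11.45 at [0.6004 0.0762 0.0821] [-1.7996e+02  4.0000e-02 -1.7968e+02] w 0.0262 shift [0.0004 0.0008 0.0606] dist 0.061 turn [-0.04  0.04  0.32]
```

View pics/s5.png

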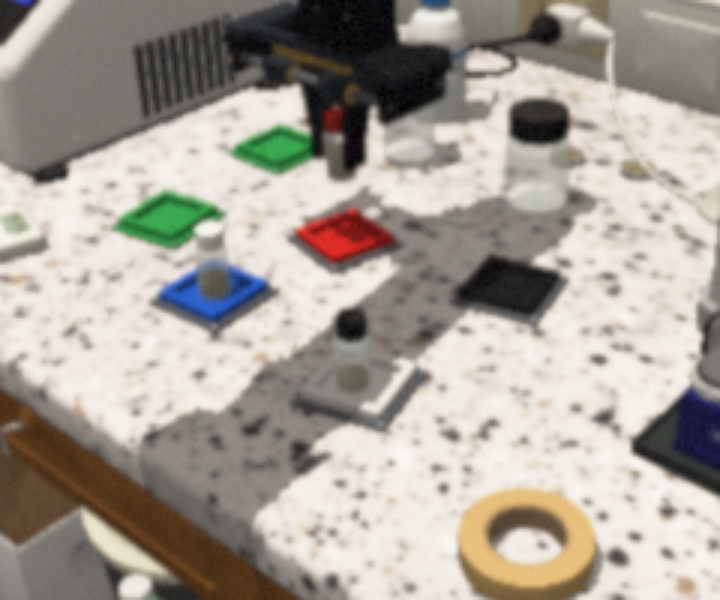

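The red vial is held upright above the empty red stand. I'll lower it and release.

{"method": "arm_command", "body": {"targets": [[[0,0,0.02,0,0,0,1],[0,0,0.04,0,0,0,1],[0,0,0.052,0,0,0,1],[0,0,0.058,0,0,0,1],[0,0,0.0605,0,0,0,1],[0,0,0.0605,0,0,0,1],[0,0,0.0605,0,0,0,1]]]}}

```text
time_s: 12.15
tool_pos: [0.6009, 0.0771, 0.0218]
tool_rot: [180.0, 0.1, -179.7]
force: [0.3, 0.7, -0.8]
grip_width: 0.026
```

{"method": "arm_command", "body": {"targets": [[[0,0,0,0,0,0,0.2],[0,0,0,0,0,0,0],[0,0,0,0,0,0,-0.5],[0,0,0,0,0,0,-1],[0,0,0,0,0,0,-1],[0,0,-0.03,0,0,0,-1],[0,0,-0.07,0,0,0,-1],[0,0,-0.11,0,0,0,-1],[0,0,-0.13,0,0,0,-1],[0,0,-0.13,0,0,0,-1]]]}}

```text
time_s: 13.15
tool_pos: [0.6026, 0.0774, 0.1551]
tool_rot: [179.9, 0.4, -179.7]
force: [-0.4, 0.7, -0.5]
grip_width: 0.0864
```

```bash
python3 -c "
from h import *
caps(6)
go(.454,-.074,.15)"
```

```text
[317 237  10   9  67] [ 0.4533 -0.0745  0.058 ] [ 0.453 -0.074  0.061] [ 0.465 -0.061  0.071]
13.25 at [0.6001 0.0774 0.1511] [ 1.7997e+02  2.0000e-02 -1.7965e+02] w 0.0864 shift [ 0.147  -0.1505  0.001 ] dist 0.21 turn [0.03 0.02 0.35]
```

View pics/s6.png

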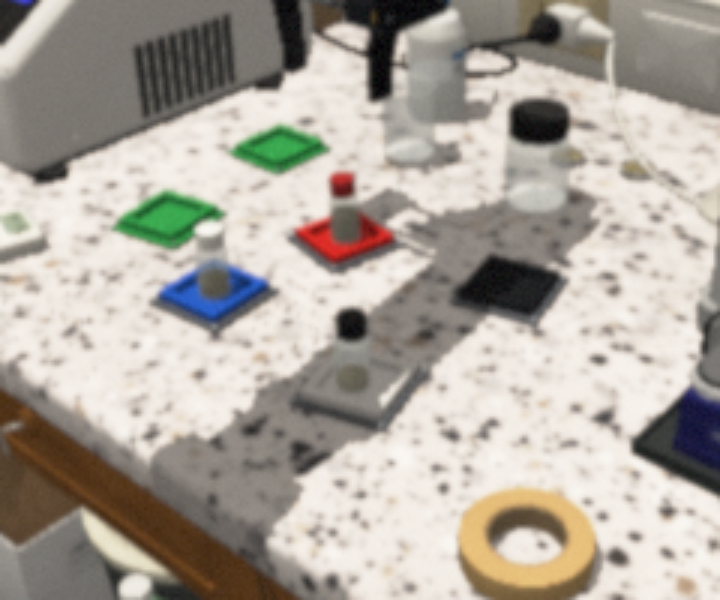

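The red vial stands in the red stand and the black stand is empty. Next is the black vial.

{"method": "arm_command", "body": {"targets": [[[0.025,-0.025,0,0,0,0,-1],[0.05,-0.051,0,0,0,0,-1],[0.075,-0.077,0,0,0,0,-1],[0.1,-0.102,0,0,0,0,-1],[0.125,-0.128,0,0,0,0,-1],[0.147,-0.1505,0,0,0,0,-1],[0.147,-0.1505,0.03,0,0,0,-1],[0.147,-0.1505,0.06,0,0,0,-1],[0.147,-0.1505,0.07,0,0,0,-1],[0.147,-0.1505,0.07,0,0,0,-1]]]}}

```text
time_s: 14.25
tool_pos: [0.452, -0.0741, 0.079]
tool_rot: [-179.9, -0.3, -179.7]
force: [0.3, 0.2, 0.2]
grip_width: 0.0872
```

```bash
python3 -c "
from h import *
c=read_camera('scene');cv2.imwrite('pics/s7.png',cv2.resize(c['img'][130:330,180:420,::-1],None,fx=3,fy=3))
go(.4535,-.0745,.0215)"
```

```text
14.3 at [ 0.4533 -0.0741  0.0804] [-1.7995e+02 -1.4000e-01 -1.7964e+02] w 0.0869 shift [-0.0003 -0.0003  0.0589] dist 0.059 turn [-0.05 -0.14  0.36]
```

View pics/s7.png

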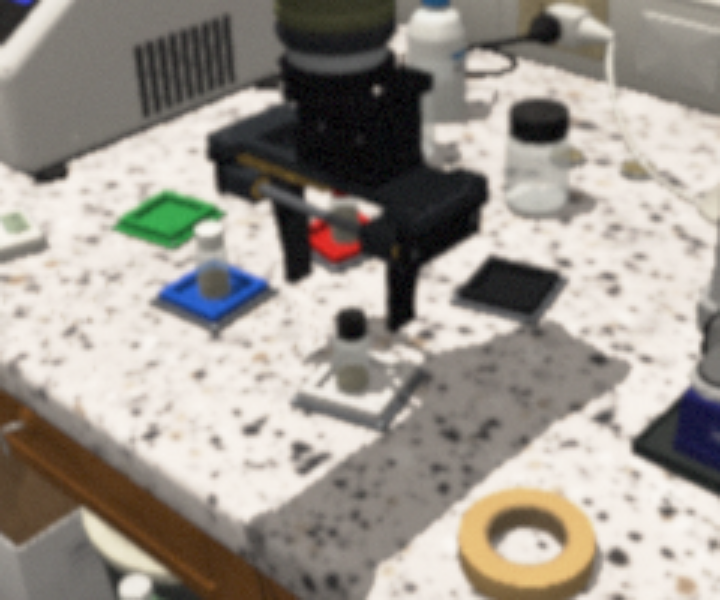

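The gripper is centred above the black vial, clear of the others. I'll descend and grip.

{"method": "arm_command", "body": {"targets": [[[0,0,0.03,0,0,0,-1],[0,0,0.05,0,0,0,-1],[0,0,0.0595,0,0,0,-1],[0,0,0.0595,0,0,0,-1],[0,0,0.0595,0,0,0,0],[0,0,0.0595,0,0,0,0.2],[0,0,0.0595,0,0,0,0.5],[0,0,0.0595,0,0,0,1],[0,0,0.0595,0,0,0,1],[0,0,0.0595,0,0,0,1]]]}}

```text
time_s: 15.3
tool_pos: [0.4541, -0.0741, 0.0217]
tool_rot: [180.0, 0.0, -179.7]
force: [-0.0, -0.3, -0.9]
grip_width: 0.0469
```

{"method": "arm_command", "body": {"targets": [[[0,0,0,0,0,0,1],[0,0,0,0,0,0,1],[0,0,0,0,0,0,1]]]}}

```text
time_s: 15.6
tool_pos: [0.454, -0.0741, 0.0215]
tool_rot: [-180.0, -0.0, -179.7]
force: [-0.4, 0.1, -0.1]
grip_width: 0.0266
```

```bash
python3 -c "
from h import *
go(.63,-.083,.082)"
```

```text
15.6 at [ 0.454  -0.0741  0.0215] [-1.8000e+02 -1.0000e-02 -1.7966e+02] w 0.0266 shift [-0.176  -0.0099 -0.0605] dist 0.186 turn [-0.   -0.01  0.34]
```

{"method": "arm_command", "body": {"targets": [[[0,0,-0.01,0,0,0,1],[0,0,-0.03,0,0,0,1],[0,0,-0.05,0,0,0,1],[-0.02,-0.001,-0.06,0,0,0,1],[-0.06,-0.003,-0.06,0,0,0,1],[-0.1,-0.006,-0.06,0,0,0,1],[-0.14,-0.008,-0.06,0,0,0,1],[-0.176,-0.01,-0.06,0,0,0,1],[-0.176,-0.01,-0.06,0,0,0,1],[-0.176,-0.01,-0.06,0,0,0,1]]]}}

```text
time_s: 16.6
tool_pos: [0.6298, -0.0834, 0.0814]
tool_rot: [-179.9, -0.1, -179.7]
force: [-0.1, 0.5, -1.0]
grip_width: 0.0263
```

```bash
python3 -c "
from h import *
c=read_camera('scene');cv2.imwrite('pics/s8.png',cv2.resize(c['img'][130:330,180:420,::-1],None,fx=3,fy=3))
go(.63,-.083,.0215)"
```

```text
16.65 at [ 0.6291 -0.0834  0.0815] [-1.7998e+02 -8.0000e-02 -1.7968e+02] w 0.0263 shift [-0.001   0.0004  0.06  ] dist 0.06 turn [-0.02 -0.08  0.32]
```

View pics/s8.png

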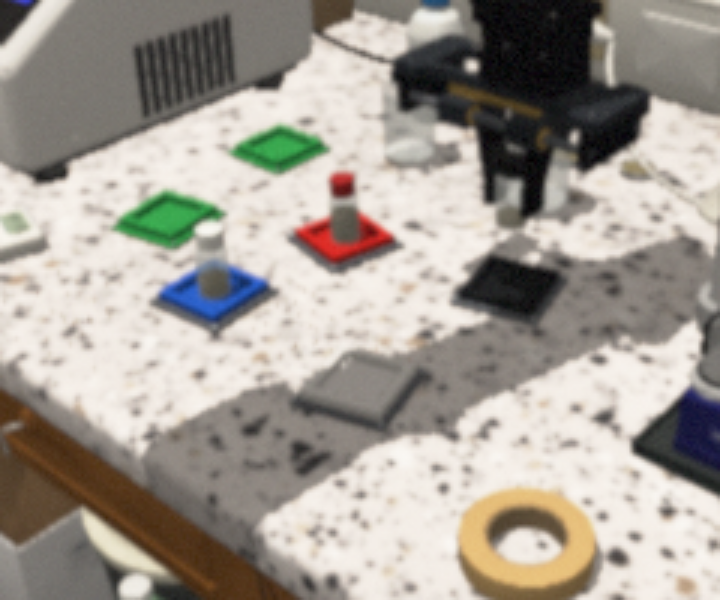

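The black vial is held upright above the black stand and the white stand is empty. I'll lower it and release.

{"method": "arm_command", "body": {"targets": [[[0,0,0.02,0,0,0,1],[0,0,0.04,0,0,0,1],[0,0,0.052,0,0,0,1],[0,0,0.058,0,0,0,1],[0,0,0.06,0,0,0,1],[0,0,0.06,0,0,0,1],[0,0,0.06,0,0,0,1]]]}}

```text
time_s: 17.35
tool_pos: [0.6307, -0.0832, 0.0225]
tool_rot: [180.0, 0.1, -179.7]
force: [-0.6, 0.3, -0.0]
grip_width: 0.0264
```

{"method": "arm_command", "body": {"targets": [[[0,0,0,0,0,0,0.2],[0,0,0,0,0,0,0],[0,0,0,0,0,0,-0.5],[0,0,0,0,0,0,-1],[0,0,0,0,0,0,-1],[0,0,-0.03,0,0,0,-1],[0,0,-0.07,0,0,0,-1],[0,0,-0.11,0,0,0,-1],[0,0,-0.13,0,0,0,-1],[0,0,-0.13,0,0,0,-1]]]}}

```text
time_s: 18.35
tool_pos: [0.6324, -0.0837, 0.1555]
tool_rot: [180.0, 0.4, -179.7]
force: [-0.3, -0.8, 0.2]
grip_width: 0.0865
```

```bash
python3 -c "
from h import *
caps(9)
go(.469,.0985,.15)"
```

```text
[266 185   9  10  63] [0.6017 0.0772 0.0584] [0.601 0.076 0.061] [0.615 0.089 0.071]
[258 230  10   9  66] [0.472  0.0968 0.0591] [0.472 0.096 0.061] [0.484 0.11  0.071]
18.45 at [ 0.63   -0.0829  0.1514] [ 1.7998e+02  1.0000e-02 -1.7965e+02] w 0.0867 shift [0.1599 0.1824 0.0014] dist 0.243 turn [0.02 0.01 0.35]
```

View pics/s9.png

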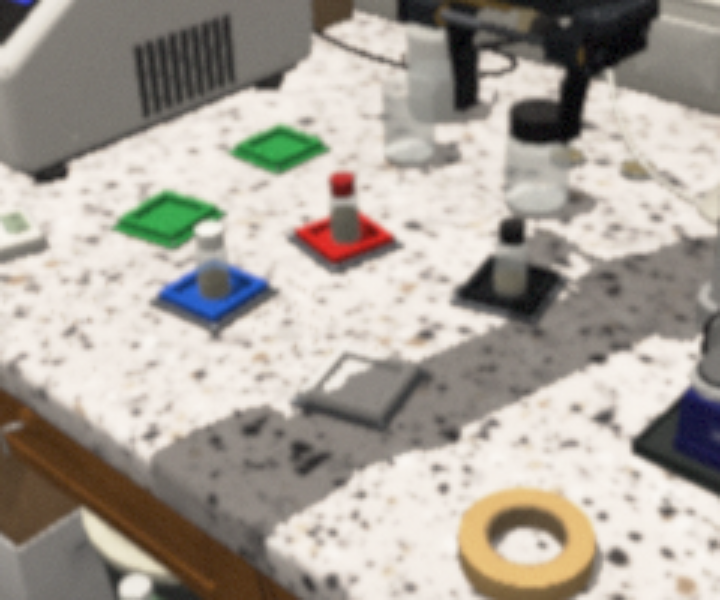

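The black vial stands in the black stand and the red one is centred in its own. Last is the white vial, measured at (0.472,0.097).

{"method": "arm_command", "body": {"targets": [[[0.026,0.03,0,0,0,0,-1],[0.052,0.06,0,0,0,0,-1],[0.078,0.09,0,0,0,0,-1],[0.104,0.12,0,0,0,0,-1],[0.13,0.15,0,0,0,0,-1],[0.158,0.181,0,0,0,0,-1],[0.158,0.181,0.03,0,0,0,-1],[0.158,0.181,0.06,0,0,0,-1],[0.158,0.181,0.07,0,0,0,-1],[0.158,0.181,0.07,0,0,0,-1]]]}}

```text
time_s: 19.45
tool_pos: [0.469, 0.0962, 0.0793]
tool_rot: [-179.8, -0.3, -179.7]
force: [-0.1, -0.6, 0.0]
grip_width: 0.087
```

```bash
python3 -c "
from h import *
c=read_camera('scene');cv2.imwrite('pics/s10.png',cv2.resize(c['img'][130:330,180:420,::-1],None,fx=3,fy=3))
go(.471,.0975,.0215)"
```

```text
19.5 at [0.4704 0.0964 0.0808] [-1.7991e+02 -1.2000e-01 -1.7969e+02] w 0.0869 shift [-0.0007  0.0012  0.0593] dist 0.059 turn [-0.09 -0.12  0.31]
```

View pics/s10.png

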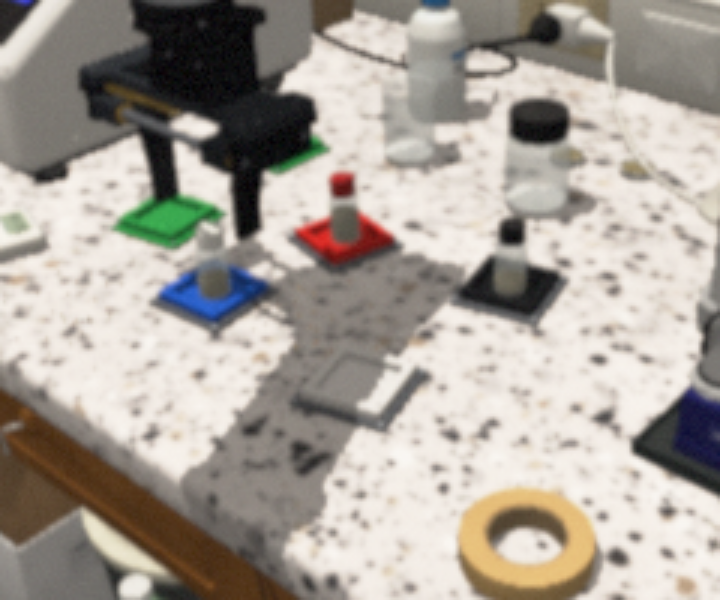

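The gripper is centred above the white vial and clear of the rest.

{"method": "arm_command", "body": {"targets": [[[0,0.001,0.03,0,0,0,-1],[0,0.001,0.05,0,0,0,-1],[0,0.001,0.0595,0,0,0,-1],[0,0.001,0.0595,0,0,0,-1],[0,0.001,0.0595,0,0,0,0],[0,0.001,0.0595,0,0,0,0.2],[0,0.001,0.0595,0,0,0,0.5],[0,0.001,0.0595,0,0,0,1],[0,0.001,0.0595,0,0,0,1],[0,0.001,0.0595,0,0,0,1]]]}}

```text
time_s: 20.5
tool_pos: [0.4711, 0.0981, 0.0222]
tool_rot: [180.0, 0.0, -179.7]
force: [0.1, 0.3, 0.2]
grip_width: 0.0468
```

{"method": "arm_command", "body": {"targets": [[[0,0,0,0,0,0,1],[0,0,0,0,0,0,1],[0,0,0,0,0,0,1]]]}}

```text
time_s: 20.8
tool_pos: [0.471, 0.098, 0.0221]
tool_rot: [180.0, -0.0, -179.7]
force: [-0.2, -0.1, -0.1]
grip_width: 0.0262
```

```bash
python3 -c "
from h import *
go(.457,-.077,.082)"
```

```text
20.8 at [0.471  0.098  0.0221] [ 180.     -0.   -179.66] w 0.0262 shift [ 0.015  -0.1749 -0.0599] dist 0.185 turn [ 0.   -0.    0.34]
```

{"method": "arm_command", "body": {"targets": [[[0,0,-0.01,0,0,0,1],[0,0,-0.03,0,0,0,1],[0,0,-0.05,0,0,0,1],[0.002,-0.02,-0.06,0,0,0,1],[0.005,-0.06,-0.06,0,0,0,1],[0.009,-0.1,-0.06,0,0,0,1],[0.012,-0.14,-0.06,0,0,0,1],[0.015,-0.175,-0.06,0,0,0,1],[0.015,-0.175,-0.06,0,0,0,1],[0.015,-0.175,-0.06,0,0,0,1]]]}}

```text
time_s: 21.8
tool_pos: [0.4564, -0.0785, 0.0822]
tool_rot: [180.0, -0.0, -179.8]
force: [-0.0, 0.6, -0.3]
grip_width: 0.0263
```

```bash
python3 -c "
from h import *
c=read_camera('scene');cv2.imwrite('pics/s11.png',cv2.resize(c['img'][130:330,180:420,::-1],None,fx=3,fy=3))
go(.457,-.077,.0221)"
```

```text
21.85 at [ 0.4567 -0.0772  0.0821] [ 1.7996e+02 -1.0000e-02 -1.7971e+02] w 0.0262 shift [-0.0003  0.0002  0.06  ] dist 0.06 turn [ 0.04 -0.01  0.29]
```

View pics/s11.png

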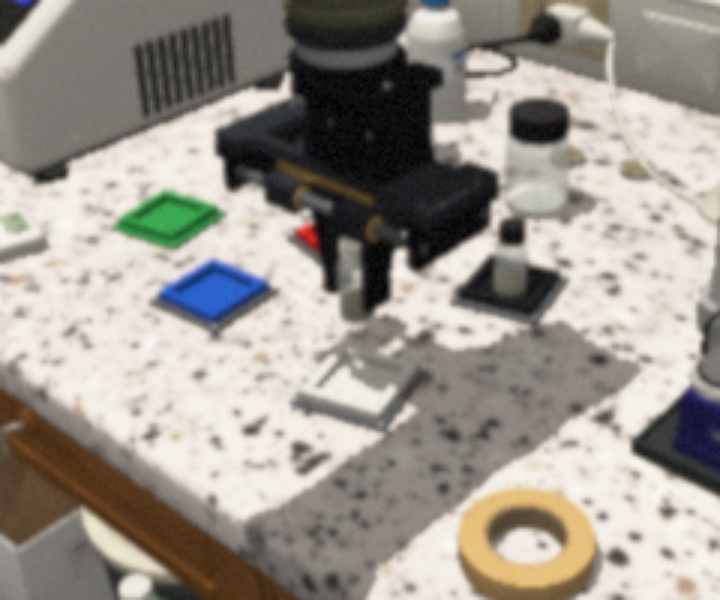

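The white vial is held upright above the white stand and the blue stand is empty. I'll lower it and release.

{"method": "arm_command", "body": {"targets": [[[0,0,0.02,0,0,0,1],[0,0,0.04,0,0,0,1],[0,0,0.052,0,0,0,1],[0,0,0.058,0,0,0,1],[0,0,0.0605,0,0,0,1],[0,0,0.0605,0,0,0,1],[0,0,0.0605,0,0,0,1]]]}}

```text
time_s: 22.55
tool_pos: [0.4577, -0.0769, 0.0221]
tool_rot: [180.0, 0.1, -179.6]
force: [-0.6, -0.6, -0.6]
grip_width: 0.0261
```

{"method": "arm_command", "body": {"targets": [[[0,0,0,0,0,0,0.2],[0,0,0,0,0,0,0],[0,0,0,0,0,0,-0.5],[0,0,0,0,0,0,-1],[0,0,0,0,0,0,-1],[0,0,-0.03,0,0,0,-1],[0,0,-0.07,0,0,0,-1],[0,0,-0.11,0,0,0,-1],[0,0,-0.13,0,0,0,-1],[0,0,-0.13,0,0,0,-1]]]}}

```text
time_s: 23.55
tool_pos: [0.4594, -0.0772, 0.1547]
tool_rot: [179.9, 0.4, -179.7]
force: [0.5, -0.1, 0.9]
grip_width: 0.0859
```

{"method": "arm_command", "body": {"targets": [[[0,0.04,-0.02,0,0,0,-1],[0,0.08,-0.03,0,0,0,-1],[0,0.12,-0.03,0,0,0,-1],[0,0.16,-0.03,0,0,0,-1],[0,0.2,-0.03,0,0,0,-1],[0,0.24,-0.03,0,0,0,-1],[0,0.24,-0.03,0,0,0,-1],[0,0.24,-0.03,0,0,0,-1],[0,0.24,-0.03,0,0,0,-1]]]}}

```text
time_s: 24.45
tool_pos: [0.4554, 0.1614, 0.1806]
tool_rot: [-179.9, -0.1, -179.8]
force: [0.0, -0.4, 1.1]
grip_width: 0.0871
```

```bash
python3 -c "
from h import *
caps(12)
print(get_obs()['force'],get_obs()['time_s'],get_obs()['tool_pos'])"
```

```text
[321 177   9   9  66] [ 0.6283 -0.0831  0.0587] [ 0.628 -0.083  0.061] [ 0.64  -0.071  0.071]
[266 185   9  10  63] [0.6017 0.0773 0.0574] [0.601 0.076 0.062] [0.615 0.089 0.07 ]
[319 236   9   9  66] [ 0.4565 -0.0788  0.0577] [ 0.458 -0.078  0.06 ] [ 0.468 -0.067  0.07 ]
[-0.07961984  0.00834061 -0.4172065 ] 24.55 [0.45567838 0.16130114 0.18117031]
```

View pics/s12.png

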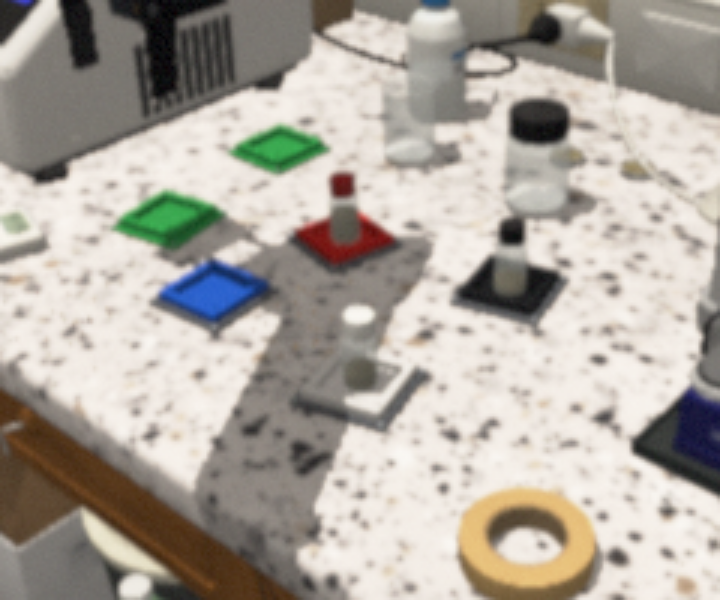

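View pics/t12.png

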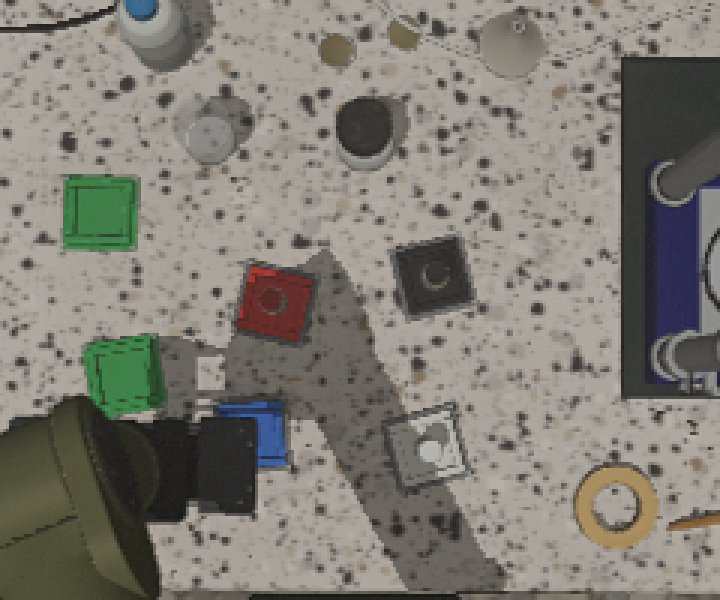

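All three vials stand upright in their own stands, within about 2 mm of centre. Blue is empty, and the beaker, jar and tape look unmoved.

```bash
python3 -c "
from cell import *
print(sign_off())"
```

```text
the job is handed in; nothing more can be done
None
```

The swap is done and handed in at about 24.6 s of the 93 s allowed. I parked the white vial in the blue stand, then moved red to red, black to black, and finally white from blue to white.

- **Vials:** in the last pictures all three stand upright in their own stands. The top camera puts each within about 2 mm of its stand's centre, against a limit of 17 mm.
- **Rest of the scene:** the blue stand is empty and the gripper is open and clear. The beaker, jar and tape look unmoved; I judged that by eye from the pictures and did not measure it.
- **Disagreement:** the wrist camera's first reading of the white vial was about 4–5 mm off the top camera's in x, so I gripped between the two. It held firmly.
- **Parking check:** the arm hid the blue stand from the top camera just after I parked the white vial. I checked it then in the scene view, and later from above it was within about 4 mm of the stand's centre.

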